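# Mark a plywood case and hold it in the curing slot

## Task

Take the tall slim plywood case, keep it upright and press its foot squarely onto the middle of the sprung marking pad until the pad is fully down for a moment. Then lower the case foot first through the slot in the top of the curing unit until its foot is level with the lamp bars inside, and finish still holding it there, still and upright, hanging clear of the unit's floor. Leave the other things on the bench where they are.

Things in the scene. Friction and masses are not known exactly. Their poses are not given: they have to be found in the camera images.
- case: tall slim closed plywood case with dark finger joints, stands upright and loose on the bench; 28 mm thick along its x, 56 mm wide along its y, 130 mm tall along its z; origin at the centre of its foot (underside); 0.09 to 0.18 kg. Grip it across the 28 mm thickness within its top 50 mm, because the lower part goes into the slot
- stamper: marking station fixed to the bench: aluminium base 120 x 120 x 22 mm with a steel collar (84 mm across) up to 28 mm height, and a round black rubber pad, 72 mm across, standing above it in the middle; origin at the centre of the base's underside, z up
- pad_top (a point): centre of the pad's top face; 46 mm above the bench when the pad is up, 36 mm when fully pressed; moves with the pad
- pad (a joint): travel of the sprung pad downward, m: 0 up, 0.010 fully depressed (hard stop); about 2.5 N starts it moving, about 6.5 N holds it fully down, springs back when released
- curer: curing unit fixed to the bench: grey closed chamber 110 mm (its x) x 140 mm (its y) x 100 mm tall, see-through amber panes in the two faces across its x, a slot through its 8 mm top plate, hollow below (inside 102 x 132 mm), floor 6 mm thick; origin at the centre of its underside, z up
- slot (a point): centre of the slot's mouth in the top face of the curing unit, 100 mm above the bench; the slot is 30 mm along the unit's x and 60 mm along its y (2 mm more than the case's thickness, 4 mm more than its width), edges bevelled 2 mm; the case enters with its z up and its thickness along the unit's x, either way round
- lamp_level (a point): point on the slot's axis at the height of the two white lamp bars inside the unit, 55 mm below the slot's mouth and 45 mm above the bench; the case's foot belongs here at the end; axes as the unit's
- squat_box: bystander: low plywood box 70 x 60 x 45 mm with the same finger joints, origin at the centre of its underside; leave alone
- glue: bystander: white plastic bottle 44 mm across, 85 mm tall, origin at the centre of its underside; leave alone
- block: bystander: cork sanding block 50 x 90 x 28 mm, origin at the centre of its underside; leave alone

How it is judged:
By the outcome, as a careful person would: the job done as asked, in the order asked, and still so for the second after the job is handed in, while the arm keeps its last pose, push and grip.
It also fails if it takes over 51 s, if anything falls off the work surface, if the arm or the gripper's body presses on something with over 40 N, if the wrist force passes 120 N, or if a joint passes its speed limit or range.

## Robot

A 7-joint arm with a two-finger parallel gripper is mounted at the origin on the work surface. World frame = base frame: x ahead of the robot, y to its left, z up, the work surface at z = 0. Lengths are in m, angles in rad, forces in N, time in s.
With the tool pointing down it reaches from about 0.425 to 0.825 m from the base axis. Payload 3.6 kg.
Tool frame: the origin (TCP) lies midway between the tips of the shut fingers; the grasp point (between the pads) lies 19 mm behind it; z points along the fingers, x is the direction in which the jaws open and shut, and the axes are right-handed (so a half turn about z gives the same grasp; the last joint's range is limited). The gripper opens to 93 mm and grips with 3 to 60 N. Pads are 15 mm wide; open, the fingers measure 128 mm over their backs; the gripper's body (75 mm by 188 mm) begins 65 mm behind the grasp point.
Start: joints at [-0.026, 0.615, -0.013, 1.423, 0.008, 1.103, -0.04], TCP at [0.65, 0, 0.219] pointing down, gripper open.
Joint ranges: [-3.12, 3.12], [-0.3, 2.06], [-1.34, 1.32], [0.26, 2.42], [-1.36, 4.5], [0.01, 1.98], [-2.84, 2.84]. Speed limits (rad/s): [2.79, 2.79, 3.14, 3.14, 3.14, 3.14, 3.14].

## Interface

Orientations are given as [roll, pitch, yaw] about the fixed x, y, z axes, in that order (R = Rz(yaw) Ry(pitch) Rx(roll)).
In Python, from plant import sense, vision, ticket gives the robot as it stands.
- The arm moves only by the tool arm_command, never from a script. Its argument "moves" is a list of rows, each an object with "dr": the turn, a rotation vector about the tool's x, y, z in rad, a list of three; "translation": the shift along the tool's x, y, z in mm, a list of three; "grip": the closure, from 0 (fully open) to 1 (shut). In form: [{"dr": [wx, wy, wz], "translation": [dx, dy, dz], "grip": grip}, ...]. A call has 1 to 10 rows; each row shifts and turns the commanded pose from where the row before left it, along the tool's axes as they then stand; what a row does not reach is not made up. A row lasts 1/10 s, in which the tool goes at most 50 mm and 8.59 degrees, less where a joint would pass 70% of its speed; a pose out of reach is approached as far as the arm can. A call is refused whole if a number of a shift passes 50 or a number of a turn 0.15, either way. A call with a gripper value outside its range is refused whole. The fingers move at their own pace and stop on an object; "force" is the grip in N (left out, the last holds). Time passes only in rows, so rows that do not move let the fingers close. It gives the time, the measured TCP pose, the force and the opening at its end, in the units of the state.
- sense(): the state, without advancing time (a new reading comes with each control period).
- vision.read_camera(name): name is "scene" or "side" or "wrist"; returns a dict with "frame" (384x512x3 uint8, red, green, blue), "camera_matrix" (3x3 intrinsics, pixels), "R" (3x3) and "t" (3): a world point X has camera coordinates R X + t. Camera axes: x right, y down, z forward; pixel columns grow to the right and rows downward; lengths in m; the calibration is good to about 2 mm. The wrist camera is an equidistant fisheye: a pixel r from the principal point sees the ray r / f radians off the axis. A picture is of the moment at which its call begins. There is no depth.
- ticket.job_done(): hands the job in, once; it reports no verdict.
The state is a dict: "time_s": time; "joint_positions": joint angles; "joint_velocities": joint speeds; "joint_efforts": joint torques, N m; "ee_pos": TCP position; "ee_rot": TCP orientation; "contact_force": force on the tool from outside, world axes, zero at the start; "torque": the same for the moment, N m; "gripper_width": opening from 0.0 (shut) to 1.0 (fully open).
Only numpy, scipy, OpenCV 4.12 (cv2) and the standard library are available. Lean on these libraries where they do the work, as an engineer would, in place of code of your own. Each camera call takes 0.05 s, during which the arm holds its last target. There are 200 camera calls.

## Working session

There is one attempt and no reset: what is moved stays moved. The work goes in short steps, Python scripts to look and compute and a tool call to move; the robot and the scene stay as the last step left them, time stands still between calls to the robot, and variables do not carry over. Pictures are saved under pics/ and viewed, about 8 in all and at most 12, crops included, and the job is handed in when it is done.

Besides the shell and the picture viewer there is one more tool, called after "Emit:" in YAML: its name, and indented under it one key for each argument. arm_command: Moves the arm, as the interface text tells. Its arguments: {"type":"object","properties":{"moves":{"type":"array","items":{"type":"object","properties":{"dr":{"type":"array","items":{"type":"number"}},"translation":{"type":"array","items":{"type":"number"}},"grip":{"type":"number"}}}},"force":{"type":"number"}},"required":["moves"]}

```bash
ls; mkdir -p pics; python3 - <<'E'
from plant import sense, vision
import cv2,pickle
d={n:vision.read_camera(n) for n in("scene","side","wrist")}
pickle.dump(d,open('v0.pkl','wb'))
for n in d: cv2.imwrite(f'pics/{n}0.png',d[n]['frame'][:,:,::-1]); print(n,d[n]['camera_matrix'].round(1).tolist(),d[n]['R'].round(3).tolist(),d[n]['t'].round(3).tolist())
s=sense();print({k:s[k] for k in('time_s','ee_pos','ee_rot','contact_force','gripper_width')})
E
```

```text
pics
scene [[384.3, 0.0, 257.7], [0.0, 384.3, 191.1], [0.0, 0.0, 1.0]] [[0.783, 0.621, -0.018], [0.483, -0.626, -0.612], [-0.392, 0.471, -0.791]] [-0.5, -0.256, 1.153]
side [[420.7, 0.0, 254.2], [0.0, 420.7, 194.8], [0.0, 0.0, 1.0]] [[0.99, -0.141, -0.006], [-0.077, -0.506, -0.859], [0.118, 0.851, -0.512]] [-0.614, 0.141, 1.023]
wrist [[297.3, 0.0, 256.5], [0.0, 297.3, 190.5], [0.0, 0.0, 1.0]] [[1.0, 0.001, -0.003], [0.001, -0.969, 0.247], [-0.002, -0.247, -0.969]] [-0.649, -0.029, 0.391]
{'time_s': 0.15, 'ee_pos': array([6.49388996e-01, 2.52221081e-05, 2.17764117e-01]), 'ee_rot': array([3.14158470e+00, 1.96961418e-03, 7.66778914e-05]), 'contact_force': array([ 0.24422743,  0.02481848, -0.29162466]), 'gripper_width': 0.9996133626810034}
```

View pics/scene0.png

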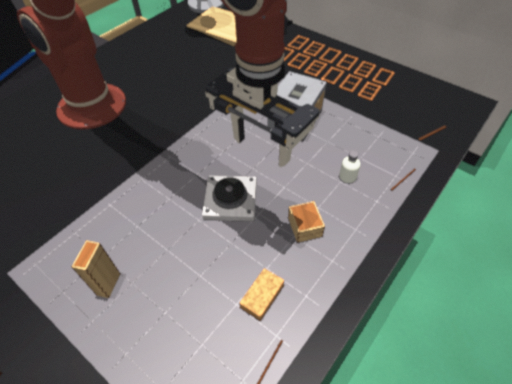

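View pics/side0.png

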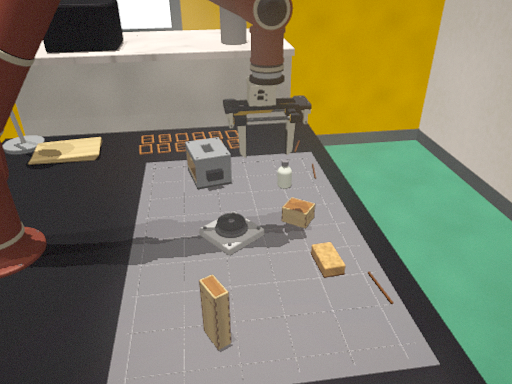

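The scene view shows the case at about (97,270), the stamper at (229,195) and the curer partly hidden at (300,92). In the side view the case is at (215,312), the stamper at (232,230) and the curer at (208,162). I'll zoom in to pick corners.

```bash
cat > h.py <<'E'
import cv2,numpy as np,pickle
from scipy.optimize import least_squares
from scipy.spatial.transform import Rotation as Rt
def tile(im,x,y,w=66,h=74,s=4):
    c=cv2.resize(im[y:y+h,x:x+w],None,fx=s,fy=s,interpolation=cv2.INTER_CUBIC).copy()
    for k in range(0,w):
        if (x+k)%10==0: cv2.line(c,(k*s,0),(k*s,4),(255,0,0),1); cv2.putText(c,str(x+k),(k*s,12),0,.3,(255,0,0),1)
    for k in range(0,h):
        if (y+k)%10==0: cv2.line(c,(0,k*s),(4,k*s),(255,0,0),1); cv2.putText(c,str(y+k),(5,k*s+3),0,.3,(255,0,0),1)
    return c
def proj(c,X,fish=False):
    X=np.atleast_2d(X)@c['R'].T+c['t'];K=c['camera_matrix']
    if fish:
        r=np.hypot(X[:,0],X[:,1]);th=np.arctan2(r,X[:,2]);p=X[:,:2]/r[:,None]*th[:,None]
    else: p=X[:,:2]/X[:,2:]
    return p*[K[0,0],K[1,1]]+[K[0,2],K[1,2]]
E
python3 - <<'E'
from h import *
d=pickle.load(open('v0.pkl','rb'));a=d['scene']['frame'];b=d['side']['frame']
L=[tile(a,66,232),tile(a,199,165),tile(a,268,62),tile(b,184,272),tile(b,199,190),tile(b,176,125)]
cv2.imwrite('pics/t0.png',np.vstack([np.hstack(L[:3]),np.hstack(L[3:])])[:,:,::-1])
E
```

```text
(no output)
```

View pics/t0.png

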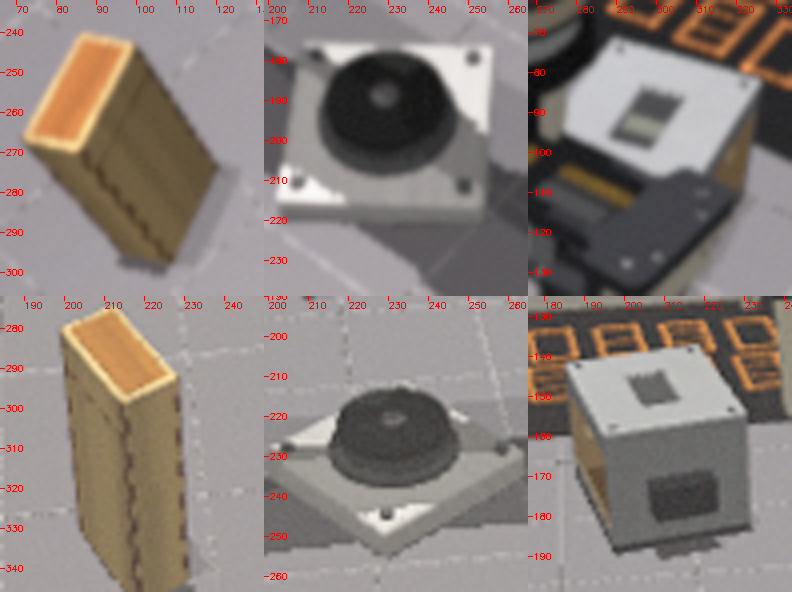

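```bash
cat > fit.py <<'E'
from h import *
d=pickle.load(open('v0.pkl','rb'))
def fit(name,obs,x0):
    def f(p,raw=False):
        c,s=np.cos(p[2]),np.sin(p[2]);r=[]
        for cam,L,u in obs:
            L=np.array(L,float);X=L@np.array([[c,s,0],[-s,c,0],[0,0,1]])+[p[0],p[1],0]
            r.append(proj(d[cam],X)-u)
        return np.vstack(r).ravel()
    best=min((least_squares(f,[x0[0],x0[1],t],loss='soft_l1') for t in np.arange(-3,3.2,.4)),key=lambda r:r.cost)
    print(name,best.x.round(4),np.abs(f(best.x)).reshape(-1,2).round(1).tolist());return best.x
A,B=.014,.028;T=.13
# long edge in scene runs (72,266)->(86.5,240)
fit('case',[('scene',[(-A,-B,T),(A,-B,T),(A,B,T),(-A,B,T),(A,B,0),(A,-B,0)],[(72,266),(86,270),(99.7,243),(86.5,240.2),(120.5,274),(108.5,298)])],(.6,-.4))
fit('case side',[('side',[(-A,B,T),(A,B,T),(A,-B,T),(-A,-B,T)],[(212,275.5),(228.5,292),(215.2,298.5),(199.5,280)])],(.6,-.4))
fit('case side alt',[('side',[(-A,B,T),(A,B,T),(A,-B,T),(-A,-B,T)],[(199.5,280),(212,275.5),(228.5,292),(215.2,298.5)])],(.6,-.4))
h=.06;z=.022
fit('st',[('scene',[(-h,-h,z),(h,-h,z),(h,h,z),(-h,h,z)],[(202.5,215.5),(254.5,216.2),(256,176.5),(209.2,176)])],(.5,-.1))
c,e,H=.055,.07,.1;a,b=.015,.03
sidep=[(186,141.5),(218.2,137.5),(230.7,153),(197,160),(201.2,146),(210.5,144),(214.2,150),(205.2,152.5)]
P=[(-c,e,H),(c,e,H),(c,-e,H),(-c,-e,H),(-a,b,H),(a,b,H),(a,-b,H),(-a,-b,H)]
fit('cur side',[('side',P+[(-c,-e,0),(c,-e,0)],sidep+[(197.7,188.7),(231.5,182.7)])],(.4,.1))
S=('scene',[(-c,e,H),(c,e,H),(c,-e,H),(-a,b,H),(a,b,H),(a,-b,H),(-a,-b,H)],[(290.2,71.5),(326.5,81.5),(313,106.5),(296.7,84.5),(306.7,84.5),(299.7,99.5),(289,97)])
fit('cur scene',[S],(.4,.1))
E
python3 fit.py
```

```text
case [ 0.5053 -0.3302  0.4529] [[0.9, 0.7], [0.5, 0.3], [0.4, 0.4], [0.2, 0.3], [0.6, 0.3], [0.8, 0.5]]
case side [ 0.5032 -0.3331 -0.4952] [[1.6, 1.2], [0.6, 14.1], [0.5, 0.8], [0.2, 15.2]]
case side alt [ 0.5023 -0.3324  0.4752] [[0.7, 0.3], [0.4, 1.4], [0.5, 0.0], [0.3, 0.4]]
st [ 0.5651 -0.0105  0.6359] [[0.3, 0.2], [0.4, 0.5], [0.8, 0.4], [1.0, 0.6]]
cur side [0.5203 0.3193 0.2046] [[0.5, 0.1], [0.4, 0.7], [0.6, 1.0], [1.7, 0.4], [0.6, 1.4], [0.6, 0.8], [0.7, 0.7], [0.1, 0.3], [0.2, 0.5], [0.8, 0.3]]
cur scene [0.5246 0.3212 0.2739] [[2.0, 0.3], [0.2, 0.9], [2.7, 6.0], [0.4, 1.2], [0.9, 1.3], [0.7, 0.3], [0.5, 0.5]]
```

Emit:
arm_command:
  moves:
    - {"translation":[-14.4,33,0],"dr":[0,0,0],"grip":0}
    - {"translation":[-14.4,33,0],"dr":[0,0,0],"grip":0}
    - {"translation":[-14.4,33,0],"dr":[0,0,0],"grip":0}
    - {"translation":[-14.4,33,0],"dr":[0,0,0],"grip":0}
    - {"translation":[-14.4,33,0],"dr":[0,0,0],"grip":0}
    - {"translation":[-14.4,33,0],"dr":[0,0,0],"grip":0}
    - {"translation":[-14.4,33,0],"dr":[0,0,0],"grip":0}
    - {"translation":[-14.4,33,0],"dr":[0,0,0],"grip":0}
    - {"translation":[-14.4,33,0],"dr":[0,0,0],"grip":0}
    - {"translation":[-14.4,33,0],"dr":[0,0,0],"grip":0}

```text
time_s: 1.15
ee_pos: [0.5051, -0.3311, 0.2184]
ee_rot: [-3.141, 0.001, 0.0]
contact_force: [0.3, -0.8, -0.0]
gripper_width: 0.999
```

Emit:
arm_command:
  moves:
    - {"translation":[0,0,0],"dr":[0,0,-0.115],"grip":0}
    - {"translation":[0,0,0],"dr":[0,0,-0.115],"grip":0}
    - {"translation":[0,0,0],"dr":[0,0,-0.115],"grip":0}
    - {"translation":[0,0,0],"dr":[0,0,-0.115],"grip":0}
    - {"translation":[0,0,0],"dr":[0,0,0],"grip":0}
    - {"translation":[0,0,0],"dr":[0,0,0],"grip":0}

```text
time_s: 1.75
ee_pos: [0.5058, -0.33, 0.2184]
ee_rot: [-3.141, 0.0, 0.457]
contact_force: [0.6, -0.0, 0.0]
gripper_width: 1.0
```

```bash
python3 - <<'E'
from h import *
from plant import sense,vision
d={n:vision.read_camera(n) for n in("scene","side","wrist")}
pickle.dump(d,open('v1.pkl','wb'))
w=d['wrist']; s=sense(); print(s['ee_pos'],s['ee_rot'],s['contact_force'],s['time_s'])
im=w['frame'].copy()
A,B,T=.014,.028,.13
from numpy import cos,sin
L=np.array([(-A,-B),(A,-B),(A,B),(-A,B)]);y=.46
for z in(0,T):
  X=np.c_[L@np.array([[cos(y),sin(y)],[-sin(y),cos(y)]])+[.5035,-.331],np.full(4,z)]
  p=proj(w,X,True);print(p.round(1).tolist())
big=cv2.resize(im,None,fx=1.25,fy=1.25)[60:]
sc=d['scene']['frame']
L2=[tile(sc,270,55,66,60,4),tile(sc,199,165,66,60,4)]
t=np.hstack(L2)
t=np.hstack([t,np.zeros((t.shape[0],640-t.shape[1],3),np.uint8)]) if t.shape[1]<640 else t
crop=cv2.resize(im,(512,384))[100:356]
cv2.imwrite('pics/w1.png',np.vstack([cv2.resize(im,None,fx=1.25,fy=1.25)[130:480],t[:, :640]])[:600,:,::-1])
E
```

```text
[ 0.50596043 -0.32990626  0.21855008] [-3.14145509e+00  2.75434798e-04  4.58895412e-01] [-0.4767365   0.74309644 -0.34619641] 1.9
[[244.1, 189.5], [265.0, 189.5], [265.3, 147.7], [243.7, 147.7]]
[[238.2, 224.1], [268.8, 224.1], [269.4, 163.3], [237.2, 163.4]]
```

View pics/w1.png

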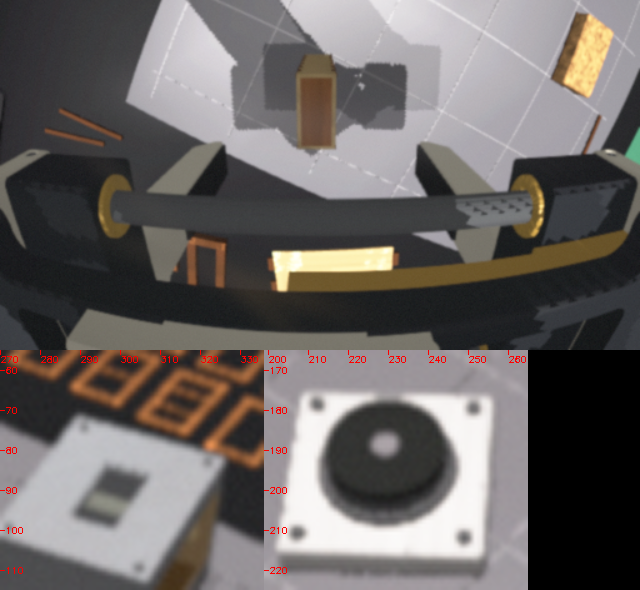

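The wrist view shows the case top at about (237–269, 162–222) in camera pixels, within about 1.5 px of the prediction. Next I descend and grip.

Emit:
arm_command:
  moves:
    - {"translation":[-2.6,0,10],"dr":[0,0,0],"grip":0}
    - {"translation":[0,0,20],"dr":[0,0,0],"grip":0}
    - {"translation":[0,0,20],"dr":[0,0,0],"grip":0}
    - {"translation":[0,0,20],"dr":[0,0,0],"grip":0}
    - {"translation":[0,0,20],"dr":[0,0,0],"grip":0}
    - {"translation":[0,0,20],"dr":[0,0,0],"grip":0}
    - {"translation":[0,0,17],"dr":[0,0,0],"grip":0}
    - {"translation":[0,0,10],"dr":[0,0,0],"grip":0}
    - {"translation":[0,0,0],"dr":[0,0,0],"grip":0}

```text
time_s: 2.8
ee_pos: [0.5024, -0.3305, 0.0798]
ee_rot: [-3.138, 0.002, 0.46]
contact_force: [0.4, 0.3, 0.3]
gripper_width: 0.998
```

Emit:
arm_command:
  moves:
    - {"translation":[0,0,0],"dr":[0,0,0],"grip":0.6}
    - {"translation":[0,0,0],"dr":[0,0,0],"grip":0.65}
    - {"translation":[0,0,0],"dr":[0,0,0],"grip":0.75}
    - {"translation":[0,0,0],"dr":[0,0,0],"grip":1}
    - {"translation":[0,0,0],"dr":[0,0,0],"grip":1}
    - {"translation":[0,0,0],"dr":[0,0,0],"grip":1}
    - {"translation":[0,0,0],"dr":[0,0,0],"grip":1}
    - {"translation":[0,0,0],"dr":[0,0,0],"grip":1}
  force: 35

```text
time_s: 3.6
ee_pos: [0.5037, -0.3311, 0.0816]
ee_rot: [-3.142, 0.0, 0.46]
contact_force: [1.0, 0.4, -0.3]
gripper_width: 0.362
```

Emit:
arm_command:
  moves:
    - {"translation":[0,0,0],"dr":[0,0,0],"grip":1}
    - {"translation":[0,0,0],"dr":[0,0,0],"grip":1}
    - {"translation":[0,0,0],"dr":[0,0,0],"grip":1}
    - {"translation":[0,0,0],"dr":[0,0,0],"grip":1}

```text
time_s: 4.0
ee_pos: [0.5036, -0.3311, 0.0815]
ee_rot: [-3.141, 0.0, 0.46]
contact_force: [-1.1, -0.6, -0.6]
gripper_width: 0.296
```

Emit:
arm_command:
  moves:
    - {"translation":[0,0,-10],"dr":[0,0,0],"grip":1}
    - {"translation":[0,0,-20],"dr":[0,0,0],"grip":1}
    - {"translation":[0,0,-20],"dr":[0,0,0],"grip":1}
    - {"translation":[0,0,-20],"dr":[0,0,0],"grip":1}
    - {"translation":[0,0,-20],"dr":[0,0,0],"grip":1}
    - {"translation":[0,0,-20],"dr":[0,0,0],"grip":1}
    - {"translation":[0,0,-20],"dr":[0,0,0],"grip":1}
    - {"translation":[0,0,-20],"dr":[0,0,0],"grip":1}
    - {"translation":[0,0,-10],"dr":[0,0,0],"grip":1}
    - {"translation":[0,0,0],"dr":[0,0,0],"grip":1}

```text
time_s: 5.0
ee_pos: [0.5044, -0.3315, 0.2435]
ee_rot: [3.139, -0.002, 0.46]
contact_force: [0.5, -1.1, -1.0]
gripper_width: 0.297
```

```bash
cat > edge.py <<'E'
from h import *
from scipy.optimize import minimize
def rect(a,b,z): 
    P=[(-a,-b,z),(a,-b,z),(a,b,z),(-a,b,z)]; return [(P[i],P[(i+1)%4]) for i in range(4)]
def circ(r,z,n=48):
    t=np.linspace(0,2*np.pi,n+1);return [((r*np.cos(u),r*np.sin(u),z),(r*np.cos(v),r*np.sin(v),z)) for u,v in zip(t[:-1],t[1:])]
def samp(E,k): return np.array([[np.array(a)+(np.array(b)-a)*s for s in np.linspace(.08,.92,k)] for a,b in E]).reshape(-1,3), np.repeat([np.subtract(b,a) for a,b in E],k,0)
def refine(obs,x0,names):
    G={}
    for n,fish,c,_,_ in obs:
        g=cv2.GaussianBlur(c['frame'].astype(np.float32).mean(2),(0,0),1.0)
        G[n]=(cv2.Sobel(g,cv2.CV_32F,1,0),cv2.Sobel(g,cv2.CV_32F,0,1))
    def f(p):
        co,s=np.cos(p[2]),np.sin(p[2]);M=np.array([[co,s,0],[-s,co,0],[0,0,1]]);v=0
        for n,fish,c,E,k in obs:
            X,D=samp(E,k);X=X@M+[p[0],p[1],0];D=D@M
            u=proj(c,X,fish);t=proj(c,X+D*1e-3,fish)-u;t/=np.linalg.norm(t,axis=1)[:,None]
            u=u.astype(np.float32);gx,gy=[cv2.remap(q,u[:,:1],u[:,1:],cv2.INTER_LINEAR)[:,0] for q in G[n]]
            v-=np.minimum(np.abs(gx*-t[:,1]+gy*t[:,0]),120).mean()
        return v
    r=min((minimize(f,np.array(x0)+[i*.002,j*.002,k*.03],method='Nelder-Mead',options=dict(initial_simplex=np.array(x0)+[i*.002,j*.002,k*.03]+np.array([[0,0,0],[.002,0,0],[0,.002,0],[0,0,.03]]))) for i in(-1,0,1) for j in(-1,0,1) for k in(-1,0,1)),key=lambda r:r.fun)
    print(names,r.x.round(4),round(r.fun,1));return r.x
E
python3 - <<'E'
from edge import *
d=pickle.load(open('v1.pkl','rb'));s,q=d['scene'],d['side']
st=rect(.06,.06,.022)+circ(.036,.046); cu=rect(.055,.07,.1)+rect(.015,.03,.1)
for nm,E,x0 in(('st',st,(.565,-.0105,.636)),('cu',cu,(.521,.32,.22))):
    k=3 if nm=='st' else 20
    if nm=='st': E=sum(([e]*4 for e in st[:4]),[])+st[4:]
    refine([('scene',0,s,E,k)],x0,nm+' scene');refine([('side',0,q,E,k)],x0,nm+' side')
    refine([('scene',0,s,E,k),('side',0,q,E,k)],x0,nm+' both')
E
```

```text
st scene [ 0.5692 -0.0163  0.7146] -111.9
st side [ 0.558  -0.0123  0.6517] -74.9
st both [ 0.5637 -0.015   0.6192] -166.4
cu scene [0.5206 0.3201 0.1848] -117.2
cu side [0.5368 0.3412 0.681 ] -77.0
cu both [0.5186 0.3232 0.2349] -173.6
```

Emit:
arm_command:
  moves:
    - {"translation":[11.8,-11.4,0],"dr":[0,0,0],"grip":1}
    - {"translation":[21.8,-21.4,0],"dr":[0,0,0],"grip":1}
    - {"translation":[21.8,-21.4,0],"dr":[0,0,0],"grip":1}
    - {"translation":[21.8,-21.4,0],"dr":[0,0,0],"grip":1}
    - {"translation":[21.8,-21.4,0],"dr":[0,0,0],"grip":1}
    - {"translation":[21.8,-21.4,0],"dr":[0,0,0],"grip":1}
    - {"translation":[21.8,-21.4,0],"dr":[0,0,0],"grip":1}
    - {"translation":[21.8,-21.4,0],"dr":[0,0,0],"grip":1}
    - {"translation":[10,-10,0],"dr":[0,0,0],"grip":1}

```text
time_s: 5.9
ee_pos: [0.584, -0.0943, 0.2403]
ee_rot: [-3.137, 0.0, 0.467]
contact_force: [0.6, 0.3, -1.5]
gripper_width: 0.301
```

Emit:
arm_command:
  moves:
    - {"translation":[0,0,0],"dr":[0,0,0.08],"grip":1}
    - {"translation":[0,0,0],"dr":[0,0,0.08],"grip":1}
    - {"translation":[0,0,0],"dr":[0,0,0.08],"grip":1}
    - {"translation":[0,0,0],"dr":[0,0,0],"grip":1}
    - {"translation":[0,0,0],"dr":[0,0,0],"grip":1}
    - {"translation":[0,0,0],"dr":[0,0,0],"grip":1}

```text
time_s: 6.5
ee_pos: [0.5836, -0.1004, 0.2413]
ee_rot: [-3.141, 0.001, 0.221]
contact_force: [0.1, -0.3, -1.3]
gripper_width: 0.303
```

```bash
python3 - <<'E'
from edge import *
from plant import sense,vision
d={n:vision.read_camera(n) for n in("scene","side","wrist")}
s=sense(); print(s['ee_pos'],s['ee_rot'],s['contact_force'],s['time_s'])
d['s']=s;pickle.dump(d,open('v2.pkl','wb'))
w=d['wrist'];st=rect(.06,.06,.022)+circ(.036,.046)
E=sum(([e]*4 for e in st[:4]),[])+st[4:]
print(proj(w,[[.564,-.013,.046]],True))
p=refine([('w',1,w,E,3)],(.564,-.013,.63),'st wrist')
im=w['frame'].copy()
X,_=samp(st,6);c,q=np.cos(p[2]),np.sin(p[2]);X=X@np.array([[c,q,0],[-q,c,0],[0,0,1]])+[p[0],p[1],0]
big=cv2.resize(im,None,fx=1.5,fy=1.5,interpolation=cv2.INTER_CUBIC)
for u in proj(w,X,True): cv2.circle(big,tuple(int(v) for v in (u+.5)*1.5),0,(255,0,0),-1)
cv2.imwrite('pics/w2.png',big[:,:,::-1])
E
```

```text
[ 0.58381878 -0.10044208  0.24154428] [-3.14142802e+00  2.19314133e-04  2.20286543e-01] [-0.59727705  0.88740073 -1.7111202 ] 6.65
[[256.54402127  99.21569768]]
st wrist [ 0.5613 -0.0087  0.6347] -105.6
```

View pics/w2.png

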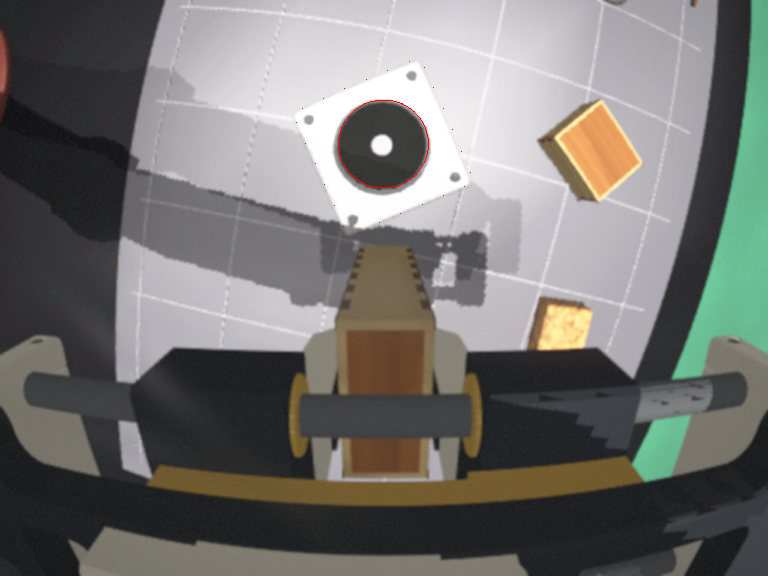

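The wrist view shows the fitted pad outline (red) on the pad, with the centre dot at (381,145) in the 1.5x picture. The case is held upright, with its foot edge at (358–412, 247). Next I check where the foot lies relative to the TCP.

```bash
cat > case.py <<'E'
from edge import *
def casefit(d,z0=.0815):
    s=d['s'];e=s['ee_pos'];R=Rt.from_euler('xyz',s['ee_rot']);yaw=s['ee_rot'][2];fz=e[2]-z0
    A,B=.014,.028
    # visible edges: foot +y edge, vertical edges of +y face, top edges +y
    P=lambda x,y,z:(x,y,z+fz)
    E=[(P(-A,B,0),P(A,B,0))]*2+[(P(-A,B,.01),P(-A,B,.12)),(P(A,B,.01),P(A,B,.12)),(P(-A,B,.13),P(A,B,.13))]
    p=refine([('w',1,d['wrist'],E,15)],(e[0],e[1],yaw),'case');v=p[:2]-e[:2];c,q=np.cos(yaw),np.sin(yaw)
    print('offset tool xy mm',(1e3*np.array([v@[c,q],v@[q,-c]])).round(2),'dyaw',round(p[2]-yaw,4))
    c,q=np.cos(yaw),np.sin(yaw);M=np.array([[c,q,0],[-q,c,0],[0,0,1]])
    print('pred no offset',proj(d['wrist'],np.array([P(-A,B,0),P(A,B,0),P(-A,B,.13),P(A,B,.13)])@M+[e[0],e[1],0],True).round(1).tolist())
E
python3 -c "
from case import *
casefit(pickle.load(open('v2.pkl','rb')))
import numpy as np
for yaw,e in((.2203,np.array([.5838,-.1004])),):
  v=np.array([.5613,-.0087])-e;c,q=np.cos(yaw),np.sin(yaw);print(1e3*v@[c,q],1e3*v@[q,-c])"
```

```text
case [ 0.5857 -0.1022  0.2156] -36.7
offset tool xy mm [1.48 2.09] dyaw -0.0046
pred no offset [[240.1, 164.8], [273.2, 164.9], [223.1, 215.2], [289.8, 215.2]]
-1.9177160974891632 -94.40054218578106
```

Emit:
arm_command:
  moves:
    - {"translation":[-0.9,-14.4,0],"dr":[0,0,0],"grip":1}
    - {"translation":[-1,-20,0],"dr":[0,0,0],"grip":1}
    - {"translation":[0,-20,0],"dr":[0,0,0],"grip":1}
    - {"translation":[0,-20,0],"dr":[0,0,0],"grip":1}
    - {"translation":[0,-12,0],"dr":[0,0,0],"grip":1}
    - {"translation":[0,-8,0],"dr":[0,0,0],"grip":1}
    - {"translation":[0,0,0],"dr":[0,0,0],"grip":1}
    - {"translation":[0,0,0],"dr":[0,0,0],"grip":1}

```text
time_s: 7.45
ee_pos: [0.5616, -0.0095, 0.2417]
ee_rot: [3.141, 0.0, 0.219]
contact_force: [-0.4, -0.6, -1.9]
gripper_width: 0.295
```

Emit:
arm_command:
  moves:
    - {"translation":[0,0,10],"dr":[0,0,0],"grip":1}
    - {"translation":[0,0,20],"dr":[0,0,0],"grip":1}
    - {"translation":[0,0,20],"dr":[0,0,0],"grip":1}
    - {"translation":[0,0,20],"dr":[0,0,0],"grip":1}
    - {"translation":[0,0,16],"dr":[0,0,0],"grip":1}
    - {"translation":[0,0,10],"dr":[0,0,0],"grip":1}
    - {"translation":[0,0,8],"dr":[0,0,0],"grip":1}
    - {"translation":[0,0,5],"dr":[0,0,0],"grip":1}
    - {"translation":[0,0,0],"dr":[0,0,0],"grip":1}
    - {"translation":[0,0,0],"dr":[0,0,0],"grip":1}

```text
time_s: 8.45
ee_pos: [0.5619, -0.0087, 0.1331]
ee_rot: [3.141, -0.001, 0.22]
contact_force: [-0.6, -0.1, -1.2]
gripper_width: 0.294
```

Emit:
arm_command:
  moves:
    - {"translation":[0,0,3],"dr":[0,0,0],"grip":1}
    - {"translation":[0,0,3],"dr":[0,0,0],"grip":1}
    - {"translation":[0,0,2],"dr":[0,0,0],"grip":1}
    - {"translation":[0,0,2],"dr":[0,0,0],"grip":1}
    - {"translation":[0,0,0],"dr":[0,0,0],"grip":1}
    - {"translation":[0,0,0],"dr":[0,0,0],"grip":1}

```text
time_s: 9.05
ee_pos: [0.5619, -0.0086, 0.123]
ee_rot: [3.141, -0.001, 0.22]
contact_force: [0.0, 0.8, 2.2]
gripper_width: 0.3
```

Emit:
arm_command:
  moves:
    - {"translation":[0,0,2],"dr":[0,0,0],"grip":1}
    - {"translation":[0,0,2],"dr":[0,0,0],"grip":1}
    - {"translation":[0,0,1.5],"dr":[0,0,0],"grip":1}
    - {"translation":[0,0,0],"dr":[0,0,0],"grip":1}
    - {"translation":[0,0,0],"dr":[0,0,0],"grip":1}

```text
time_s: 9.55
ee_pos: [0.5619, -0.0086, 0.1175]
ee_rot: [3.141, -0.001, 0.22]
contact_force: [0.4, -0.5, 4.7]
gripper_width: 0.295
```

Emit:
arm_command:
  moves:
    - {"translation":[0,0,1],"dr":[0,0,0],"grip":1}
    - {"translation":[0,0,0],"dr":[0,0,0],"grip":1}
    - {"translation":[0,0,0.5],"dr":[0,0,0],"grip":1}
    - {"translation":[0,0,0],"dr":[0,0,0],"grip":1}
    - {"translation":[0,0,0],"dr":[0,0,0],"grip":1}

```text
time_s: 10.05
ee_pos: [0.562, -0.0086, 0.1174]
ee_rot: [3.141, -0.001, 0.22]
contact_force: [-2.7, 0.1, 12.0]
gripper_width: 0.295
```

The pad is at its hard stop: z stalled at 0.1174 while the force rose to 12 N. Next I lift and go to the viewing pose beside the curer.

Emit:
arm_command:
  moves:
    - {"translation":[0,0,0],"dr":[0,0,0],"grip":1}
    - {"translation":[0,0,0],"dr":[0,0,0],"grip":1}
    - {"translation":[0,0,-5],"dr":[0,0,0],"grip":1}
    - {"translation":[0,0,-10],"dr":[0,0,0],"grip":1}
    - {"translation":[0,0,-20],"dr":[0,0,0],"grip":1}
    - {"translation":[0,0,-25],"dr":[0,0,0],"grip":1}
    - {"translation":[0,0,-25],"dr":[0,0,0],"grip":1}
    - {"translation":[0,0,-25],"dr":[0,0,0],"grip":1}
    - {"translation":[0,0,-15],"dr":[0,0,0],"grip":1}
    - {"translation":[0,0,0],"dr":[0,0,0],"grip":1}

```text
time_s: 11.05
ee_pos: [0.5617, -0.0086, 0.242]
ee_rot: [3.141, -0.002, 0.22]
contact_force: [1.0, 0.3, -2.7]
gripper_width: 0.299
```

Emit:
arm_command:
  moves:
    - {"translation":[2.5,-15,0],"dr":[0,0,0],"grip":1}
    - {"translation":[4,-30,0],"dr":[0,0,0],"grip":1}
    - {"translation":[4,-30,0],"dr":[0,0,0],"grip":1}
    - {"translation":[4,-30,0],"dr":[0,0,0],"grip":1}
    - {"translation":[4,-30,0],"dr":[0,0,0],"grip":1}
    - {"translation":[4,-30,0],"dr":[0,0,0],"grip":1}
    - {"translation":[4,-30,0],"dr":[0,0,0],"grip":1}
    - {"translation":[4,-30,0],"dr":[0,0,0],"grip":1}
    - {"translation":[2,-16,0],"dr":[0,0,0],"grip":1}
    - {"translation":[0,0,0],"dr":[0,0,0],"grip":1}

```text
time_s: 12.05
ee_pos: [0.5383, 0.2374, 0.2391]
ee_rot: [-3.14, 0.003, 0.226]
contact_force: [-0.2, 0.3, -1.0]
gripper_width: 0.3
```

Emit:
arm_command:
  moves:
    - {"translation":[0,0,0],"dr":[0,0,0],"grip":1}
    - {"translation":[0,0,0],"dr":[0,0,0],"grip":1}
    - {"translation":[0,0,0],"dr":[0,0,0],"grip":1}

```text
time_s: 12.35
ee_pos: [0.5411, 0.2315, 0.2406]
ee_rot: [3.14, 0.0, 0.217]
contact_force: [0.1, -0.1, -1.0]
gripper_width: 0.298
```

```bash
python3 - <<'E'
from edge import *
from case import casefit
from plant import sense,vision
d={n:vision.read_camera(n) for n in("scene","side","wrist")}
s=sense(); print(s['ee_pos'],s['ee_rot'],s['contact_force'],s['time_s'])
d['s']=s;pickle.dump(d,open('v3.pkl','wb'))
w=d['wrist'];top=rect(.055,.07,.1);sl=rect(.015,.03,.1)
refine([('w',1,w,top,20)],(.521,.321,.22),'top')
p=refine([('w',1,w,sl,20)],(.521,.321,.22),'slot')
p=refine([('w',1,w,top+sl,20)],(.521,.321,.22),'both')
casefit(d)
im=w['frame'].copy()
X,_=samp(top+sl,12);c,q=np.cos(p[2]),np.sin(p[2]);X=X@np.array([[c,q,0],[-q,c,0],[0,0,1]])+[p[0],p[1],0]
big=cv2.resize(im,None,fx=3,fy=3,interpolation=cv2.INTER_CUBIC)
for u in proj(w,X,True): cv2.circle(big,tuple(int(v) for v in (u+.5)*3),0,(255,0,0),-1)
cv2.imwrite('pics/w3.png',big[60:660,380:1180,::-1])
E
```

```text
[0.54089924 0.232622   0.24080849] [ 3.14130225e+00 -1.70800482e-04  2.18288548e-01] [-0.19588149  0.44017919 -1.29662628] 12.5
top [0.5181 0.3215 0.2087] -55.5
slot [0.519 0.319 0.19 ] -120.0
both [0.5181 0.3215 0.2087] -87.7
case [0.5429 0.2395 0.1864] -70.8
offset tool xy mm [ 3.47 -6.31] dyaw -0.0319
pred no offset [[239.9, 164.3], [273.1, 164.3], [223.0, 214.4], [289.7, 214.4]]
```

View pics/w3.png

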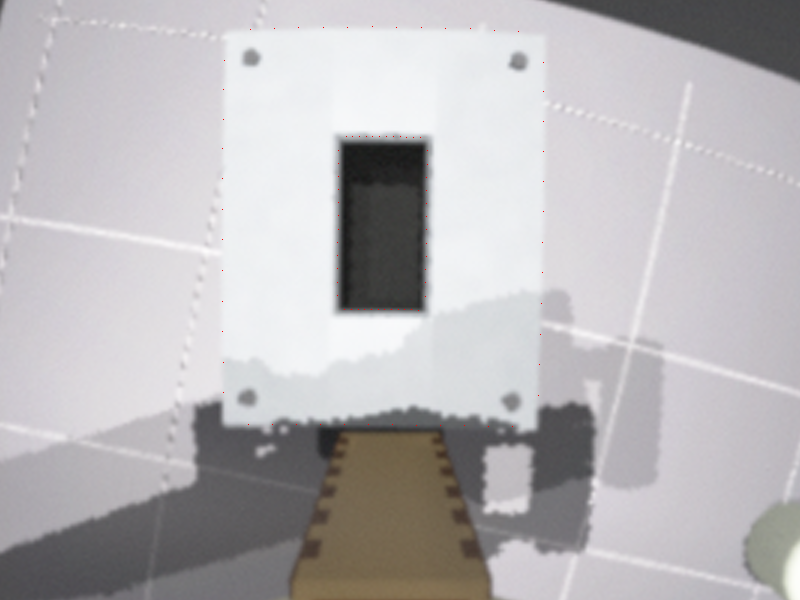

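The wrist view shows the slot mouth at x 341–428, y 138–310 in the 3x crop, squarely aligned with the case, whose foot edge is at (337–442, 430). I'll check whether the case shifted in the grip during the press.

```bash
python3 - <<'E'
from h import *
a,b=[cv2.cvtColor(pickle.load(open(f,'rb'))['wrist']['frame'],cv2.COLOR_RGB2GRAY).astype(np.float32) for f in('v2.pkl','v3.pkl')]
for (r0,r1,c0,c1) in((170,212,228,286),(205,262,226,288),(205,225,226,288),(160,180,236,277)):
    t=a[r0:r1,c0:c1];R=cv2.matchTemplate(b[r0-6:r1+6,c0-6:c1+6],t,cv2.TM_CCOEFF_NORMED);_,m,_,l=cv2.minMaxLoc(R)
    x,y=l
    q=lambda f,g,h:(f-h)/(2*(f-2*g+h)) 
    sx=q(R[y,x-1],R[y,x],R[y,x+1]) if 0<x<12 else 0; sy=q(R[y-1,x],R[y,x],R[y+1,x]) if 0<y<12 else 0
    print((r0,r1),round(x-6+sx,2),round(y-6+sy,2),round(float(m),3))
e=np.array([.5409,.2326]);c,q=np.cos(.2183),np.sin(.2183)
v=np.array([.5181,.3215])-e;print(1e3*v@[c,q],1e3*v@[q,-c])
for n in (a,b): print(n[215:262:1,256].astype(int).tolist()); 
E
```

```text
(170, 212) -0.15 0.06 0.889
(205, 262) 0.02 0.0 0.992
(205, 225) 0.14 0.08 0.981
(160, 180) -0.13 0.13 0.447
-3.0057901214126734 -91.72794135783285
[115, 114, 115, 112, 107, 91, 78, 78, 77, 78, 78, 77, 76, 74, 77, 76, 78, 75, 78, 77, 76, 74, 75, 75, 75, 78, 76, 78, 75, 75, 76, 76, 76, 74, 76, 73, 75, 76, 75, 76, 75, 77, 74, 74, 74, 75, 73]
[114, 116, 116, 114, 107, 89, 78, 78, 78, 75, 77, 75, 76, 75, 77, 74, 74, 77, 77, 77, 74, 75, 74, 76, 76, 75, 78, 75, 75, 74, 75, 76, 75, 75, 74, 75, 75, 73, 75, 74, 77, 74, 73, 73, 75, 74, 75]
```

Emit:
arm_command:
  moves:
    - {"translation":[0,0,0],"dr":[0,0,0.01],"grip":1}
    - {"translation":[-1,-13,0],"dr":[0,0,0],"grip":1}
    - {"translation":[-1,-20,0],"dr":[0,0,0],"grip":1}
    - {"translation":[0,-20,0],"dr":[0,0,0],"grip":1}
    - {"translation":[0,-18,0],"dr":[0,0,0],"grip":1}
    - {"translation":[0,-12,0],"dr":[0,0,0],"grip":1}
    - {"translation":[0,-8,0],"dr":[0,0,0],"grip":1}
    - {"translation":[0,0,0],"dr":[0,0,0],"grip":1}
    - {"translation":[0,0,0],"dr":[0,0,0],"grip":1}
    - {"translation":[0,0,0],"dr":[0,0,0],"grip":1}

```text
time_s: 13.5
ee_pos: [0.5203, 0.3209, 0.2407]
ee_rot: [3.141, -0.0, 0.208]
contact_force: [0.0, -1.1, -1.7]
gripper_width: 0.297
```

```bash
python3 - <<'E'
from plant import sense
import numpy as np
s=sense();e=s['ee_pos'];y=s['ee_rot'][2];print(e,s['ee_rot'],s['contact_force'])
c,q=np.cos(y),np.sin(y);v=np.array([.5181,.3215])-e[:2];print(1e3*v@[c,q],1e3*v@[q,-c])
E
```

```text
[0.52027366 0.32088731 0.24066777] [ 3.14055233e+00 -9.14625704e-05  2.07957040e-01] [ 0.04689499 -1.13641928 -1.74874238]
-2.000327511836883 -1.048267449143924
```

Emit:
arm_command:
  moves:
    - {"translation":[-1.8,-0.3,0],"dr":[0,0,0],"grip":1}
    - {"translation":[0,0,10],"dr":[0,0,0],"grip":1}
    - {"translation":[0,0,15],"dr":[0,0,0],"grip":1}
    - {"translation":[0,0,15],"dr":[0,0,0],"grip":1}
    - {"translation":[0,0,10],"dr":[0,0,0],"grip":1}
    - {"translation":[0,0,4],"dr":[0,0,0],"grip":1}
    - {"translation":[0,0,0],"dr":[0,0,0],"grip":1}
    - {"translation":[0,0,0],"dr":[0,0,0],"grip":1}

```text
time_s: 14.3
ee_pos: [0.5182, 0.3224, 0.1871]
ee_rot: [-3.141, -0.001, 0.21]
contact_force: [1.1, 0.3, -1.4]
gripper_width: 0.299
```

```bash
python3 - <<'E'
from edge import *
from plant import sense,vision
d={n:vision.read_camera(n) for n in("scene","side","wrist")}
s=sense(); print(s['ee_pos'],s['ee_rot'],s['contact_force'],s['time_s'])
d['s']=s;pickle.dump(d,open('v4.pkl','wb'))
w=cv2.resize(d['wrist']['frame'][110:235,206:306],None,fx=4,fy=4,interpolation=cv2.INTER_CUBIC)
L=[tile(d['scene']['frame'],265,40,75,75,4),tile(d['side']['frame'],170,110,75,75,4)]
t=np.vstack(L); w=np.vstack([w,np.zeros((100,400,3),np.uint8)])
cv2.imwrite('pics/v4.png',np.hstack([t,w])[:,:,::-1])
E
```

```text
[0.5182405  0.32249129 0.18742571] [-3.14092973e+00 -1.49796190e-03  2.10056649e-01] [ 0.30572708 -0.0309987  -0.72627438] 14.45
```

View pics/v4.png

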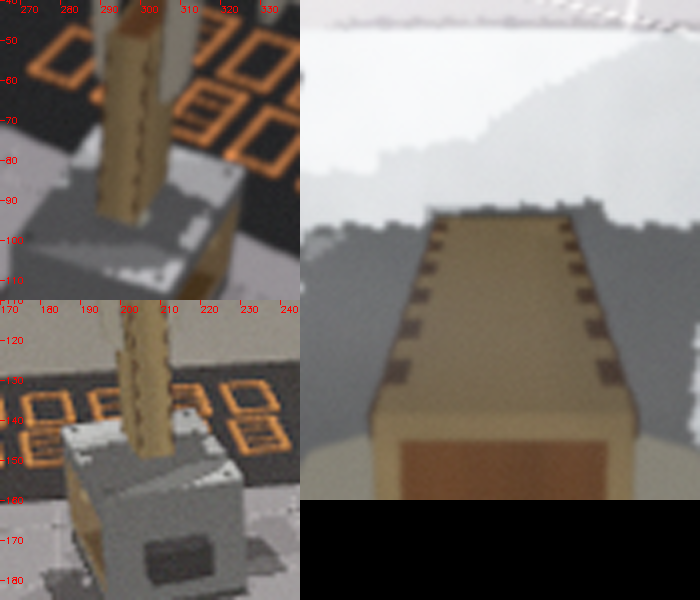

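The case hangs about 6 mm over the slot. In the scene view its foot is at about (295–302, 93–96), over the slot mouth. I'll make a small correction and then lower slowly.

Emit:
arm_command:
  moves:
    - {"translation":[-0.2,1.3,0],"dr":[0,0,0],"grip":1}
    - {"translation":[0,0,2],"dr":[0,0,0],"grip":1}
    - {"translation":[0,0,2],"dr":[0,0,0],"grip":1}
    - {"translation":[0,0,2],"dr":[0,0,0],"grip":1}
    - {"translation":[0,0,1],"dr":[0,0,0],"grip":1}
    - {"translation":[0,0,1],"dr":[0,0,0],"grip":1}
    - {"translation":[0,0,0],"dr":[0,0,0],"grip":1}

```text
time_s: 15.15
ee_pos: [0.5178, 0.3209, 0.1784]
ee_rot: [3.142, 0.0, 0.21]
contact_force: [-0.8, -0.2, -0.6]
gripper_width: 0.295
```

Emit:
arm_command:
  moves:
    - {"translation":[0,0,1],"dr":[0,0,0],"grip":1}
    - {"translation":[0,0,1],"dr":[0,0,0],"grip":1}
    - {"translation":[0,0,1],"dr":[0,0,0],"grip":1}
    - {"translation":[0,0,0],"dr":[0,0,0],"grip":1}
    - {"translation":[0,0,0],"dr":[0,0,0],"grip":1}

```text
time_s: 15.65
ee_pos: [0.5179, 0.3209, 0.1756]
ee_rot: [-3.142, 0.0, 0.21]
contact_force: [0.2, 0.0, -0.8]
gripper_width: 0.301
```

The foot is about 6 mm inside with no contact force, so I continue.

Emit:
arm_command:
  moves:
    - {"translation":[0,0,3],"dr":[0,0,0],"grip":1}
    - {"translation":[0,0,3],"dr":[0,0,0],"grip":1}
    - {"translation":[0,0,3],"dr":[0,0,0],"grip":1}
    - {"translation":[0,0,3],"dr":[0,0,0],"grip":1}
    - {"translation":[0,0,3],"dr":[0,0,0],"grip":1}
    - {"translation":[0,0,0],"dr":[0,0,0],"grip":1}
    - {"translation":[0,0,0],"dr":[0,0,0],"grip":1}

```text
time_s: 16.35
ee_pos: [0.5179, 0.3208, 0.1606]
ee_rot: [3.142, 0.0, 0.21]
contact_force: [0.4, -0.1, -1.6]
gripper_width: 0.3
```

```bash
python3 -c "
from plant import sense
s=sense();print(s['ee_pos'],s['contact_force'],s['torque'])"
```

```text
[0.51785081 0.32083686 0.16056573] [ 0.41296834 -0.11763702 -1.60913317] [-0.00837275 -0.01405618 -0.02442354]
```

Emit:
arm_command:
  moves:
    - {"translation":[0,0,4],"dr":[0,0,0],"grip":1}
    - {"translation":[0,0,4],"dr":[0,0,0],"grip":1}
    - {"translation":[0,0,4],"dr":[0,0,0],"grip":1}
    - {"translation":[0,0,4],"dr":[0,0,0],"grip":1}
    - {"translation":[0,0,0],"dr":[0,0,0],"grip":1}

```text
time_s: 16.85
ee_pos: [0.5178, 0.3207, 0.1439]
ee_rot: [3.141, 0.001, 0.21]
contact_force: [-0.2, -0.5, -1.3]
gripper_width: 0.299
```

Emit:
arm_command:
  moves:
    - {"translation":[0,0,4],"dr":[0,0,0],"grip":1}
    - {"translation":[0,0,4],"dr":[0,0,0],"grip":1}
    - {"translation":[0,0,4],"dr":[0,0,0],"grip":1}
    - {"translation":[0,0,4],"dr":[0,0,0],"grip":1}
    - {"translation":[0,0,2],"dr":[0,0,0],"grip":1}
    - {"translation":[0,0,0],"dr":[0,0,0],"grip":1}
    - {"translation":[0,0,0],"dr":[0,0,0],"grip":1}
    - {"translation":[0,0,0],"dr":[0,0,0],"grip":1}

```text
time_s: 17.65
ee_pos: [0.5179, 0.321, 0.1268]
ee_rot: [-3.141, -0.0, 0.21]
contact_force: [-0.8, -0.3, -1.2]
gripper_width: 0.303
```

```bash
python3 - <<'E'
from h import *
from plant import sense,vision
d={n:vision.read_camera(n) for n in("scene","side","wrist")}
s=sense();print(s['time_s'],s['ee_pos'],s['ee_rot'],s['contact_force'],s['torque'],s['joint_velocities'].round(3))
a,b=[cv2.cvtColor(f,cv2.COLOR_RGB2GRAY).astype(np.float32) for f in(pickle.load(open('v2.pkl','rb'))['wrist']['frame'],d['wrist']['frame'])]
r0,r1,c0,c1=205,262,226,288
R=cv2.matchTemplate(b[r0-6:r1+6,c0-6:c1+6],a[r0:r1,c0:c1],cv2.TM_CCOEFF_NORMED);print(cv2.minMaxLoc(R),'(6,6)=no slip')
L=[tile(d['scene']['frame'],255,30,90,100,4),tile(d['side']['frame'],165,110,90,100,4)]
cv2.imwrite('pics/v5.png',np.hstack(L)[:,:,::-1])
E
```

```text
17.8 [0.51794784 0.32092657 0.12684709] [-3.14143263e+00 -2.63133455e-04  2.10096135e-01] [ 0.37032209 -0.77349727 -1.64531605] [-0.02813613 -0.01546798 -0.0168613 ] [-0.    -0.     0.     0.001 -0.    -0.002 -0.002]
(0.4136265218257904, 0.9918301701545715, (12, 12), (6, 6)) (6,6)=no slip
```

View pics/v5.png

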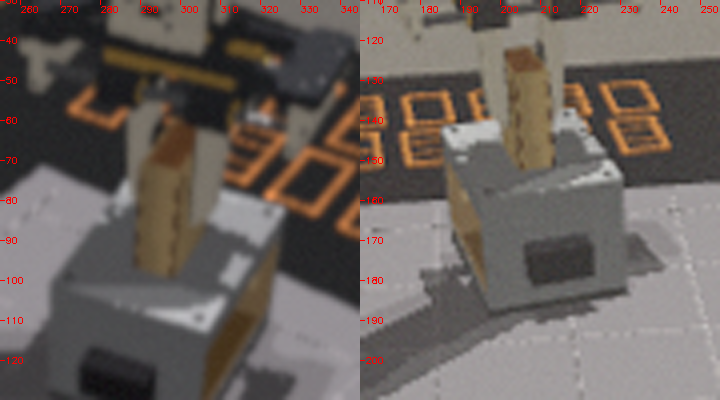

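The case is in the slot and upright, with no slip in the grip. The foot is at 45.3 mm (target 45), the arm is still, and there is no contact force beyond the case's weight.

```bash
python3 -c "
from plant import ticket
print(ticket.job_done())"
```

```text
the job is handed in; nothing more can be done
None
```

I pressed the case upright onto the middle of the marking pad, then lowered it into the curing unit, where the gripper is still holding it. I handed the job in at about 17.8 s of the 51 s allowed.

- **Press:** The case stayed on the hard stop for about 0.5 s or more. The tool stalled at a height of 0.1174 m while the measured force rose to 12 N, above the 6.5 N that holds the pad fully down. The wrist camera put the pad centre at (0.5613, −0.0087), and the tool was within about 1 mm of it.
- **Final hold:** The foot is at about 45.3 mm against the 45 mm lamp level, by tool height and grasp offset; I could not see it inside the unit. The case is upright to within 0.001 rad and still, well clear of the unit's floor. The only force is about 1.6 N downward, which is roughly the case's weight, so it is not rubbing hard on the slot.
- **Grip:** Comparing wrist pictures from before the press and at the end showed no slip.
- **Disagreements:** The automatic edge fits from the scene and side cameras differed by up to about 2 cm for the curing unit. I used the wrist-camera fits instead. The automatic fit of the case in the grip was also unreliable, off by up to about 6 mm, so I used corners picked by hand.
- **Bystanders:** Nothing I did should have touched the box, bottle or block. I did not measure their positions again at the end.

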